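Find the full tablet tin by its weight and stand it in the cradle

TASK

Two of the three look-alike blue tins in the wooden rack are empty and one is full: lift them to feel which is full, and leave or put back the empty ones upright in the rack. Set the full tin upright on the cork mat and let go of it, then take it again by its broad faces and set it down between the two plates of the yellow cradle, which cover its narrow faces. Do not drop a tin, knock one over or disturb the other things lying around.

Things in the scene. Friction and masses are not known exactly. Their poses are not given: they have to be found in the camera images.
- tin_a: one of three look-alike blue tins with fixed pale metal lid and blank label; 60 (its x) x 38 (y) x 88 mm high, origin at the centre of its underside, z up. Narrow faces look along +-x, broad ones along +-y. Starts upright in the rack, its x along the rack's. Empty about 0.09 kg, full about 0.44 kg (each +-15 %); exactly one is full, and names do not tell which
- tin_b: one of three look-alike blue tins with fixed pale metal lid and blank label; 60 (its x) x 38 (y) x 88 mm high, origin at the centre of its underside, z up. Narrow faces look along +-x, broad ones along +-y. Starts upright in the rack, its x along the rack's. Empty about 0.09 kg, full about 0.44 kg (each +-15 %); exactly one is full, and names do not tell which
- tin_c: one of three look-alike blue tins with fixed pale metal lid and blank label; 60 (its x) x 38 (y) x 88 mm high, origin at the centre of its underside, z up. Narrow faces look along +-x, broad ones along +-y. Starts upright in the rack, its x along the rack's. Empty about 0.09 kg, full about 0.44 kg (each +-15 %); exactly one is full, and names do not tell which
- rack: fixed shallow light-wood tray, 76 (x) x 146 (y) x 14 mm high, origin at the centre of its underside; floor 4 mm above that. 4 mm rims and dividers, 14 mm high, make three places 68 x 43 mm centred at y = -47, 0, +47 mm. The tins stand there broad face to broad face, 9 mm apart, so only their narrow faces can be gripped
- mat: fixed square cork mat, 120 x 120 x 4 mm thick, origin at the centre of its underside, so its top is 4 mm above
- cradle: fixed, yellow; origin at the centre of its underside, z up. Floor 80 (x) x 56 (y) x 4 mm thick; at each end in x an upright plate 50 wide (y), 4 thick, reaching 80 mm above the origin; 72 mm free between the plates. Open above and at +-y. The tin stands on the floor, its x along the cradle's x (either way round), its top 12 mm above the plates
- tape_1: bystander, to be left alone: a roll of black tape lying flat, 58 mm across, 19 high; origin at the centre of its underside
- bottle_1: bystander, to be left alone: a small amber dropper bottle, 33 mm across, 102 high; origin at the centre of its underside
- dosing_ball: bystander, to be left alone: a pale grey open plastic dosing cup, 66 mm across, 50 high; origin at the centre of its underside
- pegs_4: bystander, to be left alone: a white clothes peg lying flat, 15 x 72 x 12 high; origin at the centre of its underside
Mind the look-alikes: they are no part of the job. Leave any turquoise look-alike of the tin_b alone.

How it is judged:
By the outcome, as a careful person would: the job done as asked, in the order asked, and still so for the second after the job is handed in, with the robot touching nothing.
It also fails if it takes over 72 s, if anything falls off the work surface, if the arm or the gripper's body presses on something with over 40 N, if the wrist force passes 120 N, or if a joint passes its speed limit or range.

ROBOT

A 6-joint arm with a two-finger parallel gripper is mounted at the origin on a cart in front of the work surface, level with it; the furniture and walls round the work are solid. World frame = base frame: x ahead of the robot, y to its left, z up, the work surface at z = 0. Lengths are in m, angles in rad, forces in N, time in s.
With the tool pointing down it reaches from about 0.4 to 0.825 m from the base axis. Payload 7 kg.
Tool frame: the origin (TCP) lies between the finger pads; the fingertips stand 11 mm ahead of it and the grasp point (between the pads) lies 8 mm behind it (arm.tips_ahead is the distance from the TCP to the fingertips, in m); z points along the fingers, x is the direction in which the jaws open and shut, and the axes are right-handed (so a half turn about z gives the same grasp; the last joint's range is limited). The gripper opens to 88 mm and grips with 3 to 60 N. Pads are 19 mm wide; open, the fingers measure 130 mm over their backs; the gripper's body (78 mm by 193 mm) begins 47 mm behind the grasp point.
Start: joints at [-0.481, 0.359, 0.012, 0, -1.224, -0.288], TCP at [0.485, -0.469, 0.238] pointing down, gripper open.
Joint ranges: [-3.07, 3.07], [-1.43, 2.12], [-1.02, 1.25], [-3.03, 1.67], [-3.05, -0], [-3.03, 3.03]. Speed limits (rad/s): [2.39, 2.39, 3.01, 3.14, 3.14, 3.14].

INTERFACE

Orientations are given as [roll, pitch, yaw] about the fixed x, y, z axes, in that order (R = Rz(yaw) Ry(pitch) Rx(roll)).
In Python, from station import arm, optics, finder gives the robot as it stands. The module is installed in compiled form; this text tells all that it offers.
- The arm moves only by the tool apply_moves, never from a script. Its argument "increments" is one flat list of numbers, 6 for each row, row after row: the shift along the world's x, y, z in m, then the turn, a rotation vector about the world's x, y, z in rad. In form: [tx, ty, tz, rx, ry, rz, tx, ty, tz, rx, ry, rz, ...]. A call has 1 to 20 rows; each row shifts and turns the pose as measured when the row begins; what a row does not reach is not made up. A row lasts 1/12 s, in which the tool goes at most 41.7 mm and 7.16 degrees, less where a joint would pass 70% of its speed; a pose out of reach is approached as far as the arm can. A call with a gripper value outside its range is refused whole. "hand" is the closure, from 0 (fully open) to 1 (shut), set as the call begins (left out, the last holds). The fingers move at their own pace and stop on an object; "force" is the grip in N (left out, the last holds). Time passes only in rows, so rows that do not move let the fingers close. It gives the time, the measured TCP pose, the force and the opening at its end, in the units of the state.
- arm.get_state(): the state, without advancing time (a new reading comes with each control period).
- optics.grab_frame(name): name is "side" or "top" or "wrist"; returns the picture (400x640x3 uint8, red, green, blue); there is no depth.
- optics.camera_model(name): a dict with "fx", "fy", "cx", "cy" (pixels), "world_to_cam" (4x4, takes a point from world to camera coordinates); the wrist camera has in their place "T_tool_cam" (4x4, takes a point from camera to tool coordinates, whose origin is the TCP and whose axes are the tool frame's). Camera axes: x right, y up, looking along -z (the intrinsics and any distortion apply to the point x, -y, -z); pixel columns grow to the right and rows downward; lengths in m; the calibration is good to about 2 mm. A picture is of the moment at which its call begins: read the wrist's pose just before it. camera_model takes no time and is no camera call.
- arm.job_done(): hands the job in, once; it reports no verdict.
Trained networks look in the newest picture that a camera, given by its name, has taken for a name from the list of things; names that differ only in an ending like _2 or _b are one class to them, and where a whole thing is asked for, a point or a joint stands for the part that bears it (a point fixed in the world has none). Each returns a list of dicts, best first, with "conf" (0 to 1); they miss things now and then, are a little off and sometimes report something else, mostly with a low value. They report only what shows in the picture. A call takes as long as a camera call. They do not tell look-alikes from the thing itself.
- finder.find_in(camera, name): "box" ([left, top, right, bottom] in pixels, round what is visible of it).
- finder.landmark_of(camera, name): "point" ([column, row] in pixels: a listed point, or the origin of a listed thing).
The state is a dict: "t": time; "q": joint angles; "qd": joint speeds; "joint_efforts": joint torques, N m; "eef_pos": TCP position; "ee_rot": TCP orientation; "force": force on the tool from outside, world axes, zero at the start; "moment": the same for the moment, N m; "width": finger opening in m.
Only numpy, scipy, OpenCV 4.12 (cv2) and the standard library are available. Lean on these libraries where they do the work, as an engineer would, in place of code of your own. Each camera call takes 0.05 s, during which the arm holds its last target. There are 200 camera calls.

## Working session

There is one attempt and no reset: what is moved stays moved. The work goes in short steps, Python scripts to look and compute and a tool call to move; the robot and the scene stay as the last step left them, time stands still between calls to the robot, and variables do not carry over. Pictures are saved under pics/ and viewed, about 8 in all and at most 12, crops included, and the job is handed in when it is done.

Besides the shell and the picture viewer there is one more tool, called after "Call:" as name(argument=value, ...) on one line, values as JSON. apply_moves: Moves the arm, as the interface text tells. Its arguments: {"type":"object","properties":{"increments":{"type":"array"},"hand":{"type":"number"},"force":{"type":"number"}},"required":["increments"]}

```bash
mkdir -p pics
cat > h.py <<'E'
import numpy as np, cv2
from station import arm, optics, finder
def ray(cam,uv,z):
    m=optics.camera_model(cam); T=np.linalg.inv(np.array(m["world_to_cam"]))
    d=np.array([(uv[0]-m["cx"])/m["fx"],-(uv[1]-m["cy"])/m["fy"],-1.0]); d=T[:3,:3]@d; o=T[:3,3]
    return o+d*(z-o[2])/d[2]
def proj(cam,p):
    m=optics.camera_model(cam); c=np.array(m["world_to_cam"])@np.r_[p,1]
    return np.array([m["cx"]+m["fx"]*c[0]/-c[2], m["cy"]-m["fy"]*c[1]/-c[2]])
E
python3 - <<'E'
from h import *
for c in("top","side"):
    im=optics.grab_frame(c); cv2.imwrite(f"pics/{c}0.png",im[:,:,::-1])
    m=optics.camera_model(c); print(c,{k:np.round(v,3).tolist() for k,v in m.items()})
    for n in("tin_a","rack","mat","cradle","tape_1","bottle_1","dosing_ball","pegs_4"):
        print(n,[(np.round(d["box"]).tolist(),round(d["conf"],2)) for d in finder.find_in(c,n)][:6],[(np.round(d["point"]).tolist(),np.round(ray(c,d["point"],0),3).tolist()[:2],round(d["conf"],2)) for d in finder.landmark_of(c,n)][:6])
print(arm.get_state())
E
```

```text
top {'fx': 484.488, 'fy': 484.488, 'cx': 315.245, 'cy': 197.312, 'world_to_cam': [[0.01, -1.0, -0.002, 0.004], [0.989, 0.01, 0.147, -0.549], [-0.147, -0.004, 0.989, -1.353], [0.0, 0.0, 0.0, 1.0]]}
tin_a [([257.0, 194.0, 273.0, 220.0], 0.87), ([238.0, 193.0, 256.0, 218.0], 0.65), ([272.0, 197.0, 290.0, 221.0], 0.64), ([205.0, 185.0, 222.0, 215.0], 0.59)] [([216.0, 200.0], [0.544, 0.303], 0.92), ([282.0, 211.0], [0.512, 0.108], 0.85), ([266.0, 210.0], [0.514, 0.153], 0.69), ([248.0, 207.0], [0.523, 0.207], 0.65)]
rack [([243.0, 198.0, 291.0, 227.0], 0.52)] [([270.0, 207.0], [0.526, 0.143], 0.53)]
mat [([304.0, 196.0, 355.0, 241.0], 0.91)] [([329.0, 220.0], [0.489, -0.032], 0.63)]
cradle [([408.0, 215.0, 423.0, 241.0], 0.48)] [([419.0, 229.0], [0.463, -0.294], 0.82)]
tape_1 [([162.0, 187.0, 186.0, 205.0], 0.47)] [([175.0, 195.0], [0.556, 0.426], 0.67)]
bottle_1 [] [([356.0, 164.0], [0.657, -0.111], 0.58), ([268.0, 209.0], [0.519, 0.148], 0.4)]
dosing_ball [] [([267.0, 210.0], [0.517, 0.153], 0.38)]
pegs_4 [] []
side {'fx': 371.267, 'fy': 371.267, 'cx': 321.73, 'cy': 195.686, 'world_to_c
[... 1232 characters left out ...]
0, 321.0], 0.72)] [([446.0, 312.0], [0.444, -0.43], 0.56)]
{'t': 1.7, 'q': array([-4.80884958e-01,  3.58610324e-01,  1.18967775e-02,  5.01448281e-06,
       -1.22410636e+00, -2.88090019e-01]), 'qd': array([ 0.00130655,  0.00051812, -0.00052861, -0.00034379, -0.00130772,
        0.00097693]), 'joint_efforts': array([-4.19938151e-04, -5.82377136e+01,  2.93302166e+01,  7.00253025e+00,
        1.25378071e-02, -3.13900875e-05]), 'eef_pos': array([ 0.48503394, -0.4693972 ,  0.23755406]), 'ee_rot': array([-3.14158143e+00, -2.12666959e-05,  2.37261938e+00]), 'force': array([-0.16284186, -0.34639998, -0.01413753]), 'moment': array([ 0.01291876, -0.028824  ,  0.01276585]), 'width': 0.0878603361119823}
```

View pics/top0.png

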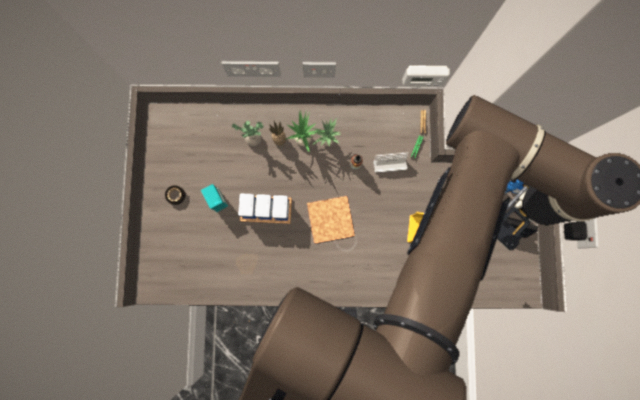

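View pics/side0.png

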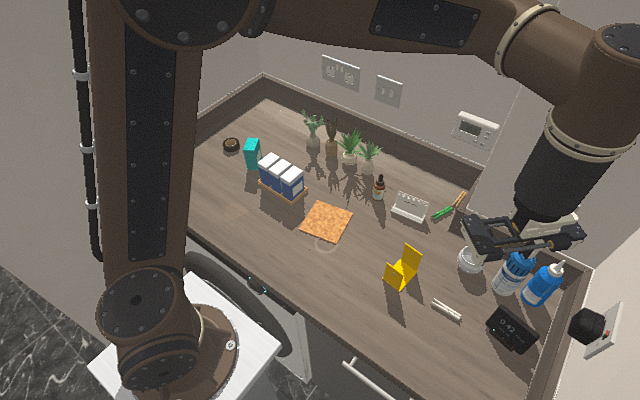

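The top view shows the rack with three white-lidded blue tins at columns 247, 263 and 280, row 207. The turquoise look-alike is at (213,197), the mat at (330,219), and the cradle is partly hidden at (415,228). The side view agrees: turquoise at (252,155), rack tins at (268–292, 165–185), mat at (326,221), cradle at (403,268). The tins in the rack fit the description, because they are blue with pale lids and stand in the wooden tray. The turquoise one stands outside it. I'll confirm this in a close wrist view.

Call:
apply_moves(increments=[0,0.04,0.01,0,0,0.12,0,0.04,0.01,0,0,0.12,0,0.04,0.01,0,0,0.12,0,0.04,0.01,0,0,0.12,0,0.04,0.01,0,0,0.12,0,0.04,0.01,0,0,0.12,0,0.04,0.01,0,0,0.05,0,0.04,0,0,0,0,0,0.04,0,0,0,0,0,0.04,0,0,0,0,0,0.04,0,0,0,0,0,0.04,0,0,0,0,0,0.04,0,0,0,0,0,0.04,0,0,0,0,0,0.04,0,0,0,0,0,0.02,0,0,0,0,0,0,0,0,0,0,0,0,0,0,0,0])

```text
t: 3.2
eef_pos: [0.477, 0.1731, 0.3099]
ee_rot: [3.139, 0.006, -3.104]
force: [-0.3, -1.1, 0.1]
width: 0.0878
```

```bash
cat >> h.py <<'E'
from scipy.spatial.transform import Rotation as Ro
def wpose():
    s=arm.get_state(); T=np.eye(4); T[:3,:3]=Ro.from_euler("xyz",s["ee_rot"]).as_matrix(); T[:3,3]=s["eef_pos"]
    m=optics.camera_model("wrist"); return m,T@np.array(m["T_tool_cam"])
def wray(m,T,uv,z):
    d=T[:3,:3]@np.array([(uv[0]-m["cx"])/m["fx"],-(uv[1]-m["cy"])/m["fy"],-1.0]); o=T[:3,3]; return o+d*(z-o[2])/d[2]
def wproj(m,T,p):
    c=np.linalg.inv(T)@np.r_[p,1]; return np.array([m["cx"]-m["fx"]*c[0]/c[2], m["cy"]+m["fy"]*c[1]/c[2]])
E
python3 - <<'E'
from h import *
s=arm.get_state(); print(s["t"],s["eef_pos"],s["ee_rot"],s["q"])
m,T=wpose(); print({k:np.round(v,3).tolist() for k,v in m.items()})
im=optics.grab_frame("wrist"); cv2.imwrite("pics/w1.png",im[:,:,::-1])
for n in("tin_a","rack","mat"):
    print(n,[(np.round(d["box"]).tolist(),round(d["conf"],2)) for d in finder.find_in("wrist",n)][:6],[(np.round(d["point"]).tolist(),np.round(wray(m,T,d["point"],0.004),3).tolist()[:2],round(d["conf"],2)) for d in finder.landmark_of("wrist",n)][:6])
im=optics.grab_frame("top"); cv2.imwrite("pics/top1.png",cv2.resize(im[170:270,380:500,::-1],None,fx=5,fy=5,interpolation=cv2.INTER_CUBIC))
print([(d["point"],ray("top",d["point"],0),d["conf"]) for d in finder.landmark_of("top","cradle")])
E
```

```text
3.2 [0.47704537 0.17308865 0.30989257] [ 3.13946493  0.00598733 -3.10401423] [ 0.73738319  0.03385963 -0.23591763  0.00231606 -1.29506924 -0.70042231]
{'fx': 298.692, 'fy': 298.692, 'cx': 317.295, 'cy': 198.036, 'T_tool_cam': [[1.0, 0.0, 0.001, 0.0], [0.0, -0.967, -0.253, -0.069], [0.0, 0.253, -0.967, -0.147], [0.0, 0.0, 0.0, 1.0]]}
tin_a [([261.0, 177.0, 309.0, 213.0], 0.84), ([261.0, 138.0, 312.0, 179.0], 0.73), ([262.0, 104.0, 316.0, 139.0], 0.57)] [([289.0, 152.0], [0.523, 0.153], 0.87), ([292.0, 183.0], [0.517, 0.201], 0.73), ([292.0, 156.0], [0.517, 0.159], 0.72), ([293.0, 121.0], [0.517, 0.108], 0.65), ([271.0, 243.0], [0.55, 0.302], 0.64)]
rack [([265.0, 103.0, 322.0, 204.0], 0.9), ([265.0, 101.0, 316.0, 139.0], 0.29)] [([292.0, 152.0], [0.518, 0.153], 0.83)]
mat [([271.0, 1.0, 366.0, 68.0], 0.93)] [([315.0, 13.0], [0.49, -0.034], 0.57)]
[([418.5, 231.2], array([ 0.45726819, -0.29391479,  0.        ]), 0.63)]
```

View pics/w1.png

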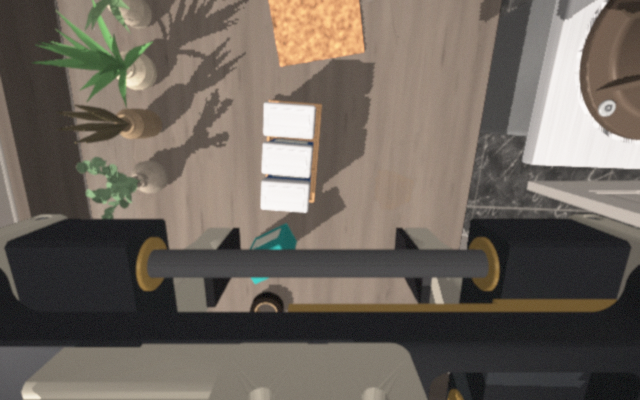

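The wrist view shows three white lids in the wooden tray at about (288,120), (288,159) and (286,195). The mat is at (315,28) and the turquoise tin at (272,250), standing clearly apart. The rack tins are therefore the ones meant. Next I'll fit the lids for exact centres and yaw.

```bash
cat >> h.py <<'E'
def rects(mask,f,amin=100):
    cs,_=cv2.findContours(mask.astype(np.uint8),cv2.RETR_EXTERNAL,cv2.CHAIN_APPROX_NONE)
    for c in cs:
        if cv2.contourArea(c)<amin: continue
        P=np.array([f(p[0]+0.0)[:2] for p in c],np.float32)*1000
        (cx,cy),(w,h),a=cv2.minAreaRect(P); print("px",c[:,0].mean(0).round(),"ctr",round(cx,1),round(cy,1),"wh",round(w,1),round(h,1),"ang",round(a,1))
E
python3 - <<'E'
from h import *
m,T=wpose(); im=optics.grab_frame("wrist").astype(int)
mn,mx=im.min(2),im.max(2)
sub=np.zeros(mn.shape,bool); sub[95:218,255:318]=1
print("lids wrist"); rects((mn>185)&sub,lambda p:wray(m,T,p,0.092))
cork=np.zeros(mn.shape,bool); cork[0:75,262:372]=1; cork&=(im[:,:,0]-im[:,:,2]>70)
print("mat"); rects(cork,lambda p:wray(m,T,p,0.004))
it=optics.grab_frame("top").astype(int); 
s=np.zeros(mn.shape,bool); s[180:232,232:296]=1
print("lids top"); rects((it.min(2)>170)&s,lambda p:ray("top",p,0.092))
s[:]=0; s[190:250,300:362]=1; print("mat top");rects((it[:,:,0]-it[:,:,2]>70)&s,lambda p:ray("top",p,0.004))
E
```

```text
lids wrist
px [284. 198.] ctr 519.7 199.9 wh 37.4 59.6 ang 88.1
px [286. 162.] ctr 517.8 153.8 wh 37.7 59.6 ang 87.2
px [288. 122.] ctr 515.6 106.9 wh 37.6 59.5 ang 88.0
mat
px [315.  30.] ctr 486.8 -18.7 wh 120.3 85.5 ang 10.8
lids top
px [279. 206.] ctr 516.1 108.1 wh 39.9 61.8 ang 87.7
px [262. 205.] ctr 518.1 155.0 wh 39.4 61.9 ang 87.3
mat top
px [330. 219.] ctr 490.3 -34.9 wh 122.8 121.8 ang 10.6
```

Call:
apply_moves(increments=[0.02,-0.01,-0.02,-0.003,0.006,-0.04,0.021,-0.009,-0.03,0,0,-0.039,0,0,-0.04,0,0,0,0,0,-0.04,0,0,0,0,0,-0.03,0,0,0,0,0,-0.015,0,0,0,0,0,0,0,0,0,0,0,0,0,0,0], hand=0)

```text
t: 4.42
eef_pos: [0.5214, 0.1496, 0.1316]
ee_rot: [3.138, 0.007, 3.091]
force: [0.8, -0.0, -0.0]
width: 0.0875
```

Call:
apply_moves(increments=[-0.0035,0.0045,0,-0.003,0.006,0.009,0,0,-0.02,0,0,0,0,0,-0.02,0,0,0,0,0,-0.015,0,0,0,0,0,-0.01,0,0,0,0,0,-0.003,0,0,0,0,0,0,0,0,0,0,0,0,0,0,0])

```text
t: 5.08
eef_pos: [0.5246, 0.1609, 0.0737]
ee_rot: [3.132, 0.017, 3.106]
force: [0.9, 0.4, 0.1]
width: 0.0876
```

Call:
apply_moves(increments=[0,0,0,0,0,0,0,0,0,0,0,0,0,0,0,0,0,0,0,0,0,0,0,0,0,0,0,0,0,0,0,0,0,0,0,0,0,0,0,0,0,0,0,0,0,0,0,0], hand=1, force=20)

```text
t: 5.75
eef_pos: [0.5235, 0.1611, 0.077]
ee_rot: [3.13, 0.017, 3.106]
force: [-2.0, -0.2, 0.2]
width: 0.0607
```

Call:
apply_moves(increments=[0,0,0.01,0,0,0,0,0,0.01,0,0,0,0,0,0.01,0,0,0,0,0,0,0,0,0,0,0,0,0,0,0,0,0,0,0,0,0,0,0,0,0,0,0])

```text
t: 6.33
eef_pos: [0.5238, 0.1608, 0.1096]
ee_rot: [3.13, 0.017, 3.105]
force: [0.3, 0.5, -4.0]
width: 0.0609
```

Run:
```python
from h import *
for i in range(4):
    optics.grab_frame("top"); s=arm.get_state(); print(s["force"].round(2),s["moment"].round(3),s["eef_pos"].round(4),s["ee_rot"].round(3),s["qd"].round(3),round(s["width"],4))
```

```text
[-0.23  0.02 -4.37] [-0.028  0.094  0.066] [0.5238 0.1608 0.1095] [3.13  0.017 3.105] [ 0.002  0.005 -0.002  0.001  0.    -0.001] 0.0606
[ 0.16 -0.22 -4.68] [-0.055  0.191 -0.028] [0.5237 0.1607 0.1094] [3.13  0.017 3.105] [-0.     0.002 -0.001 -0.    -0.    -0.001] 0.0608
[-0.19  0.37 -3.95] [-0.015  0.117  0.033] [0.5237 0.1607 0.1093] [3.13  0.017 3.105] [-0.001  0.002 -0.     0.    -0.002  0.001] 0.0603
[-0.04  0.65 -3.99] [0.001 0.13  0.031] [0.5237 0.1607 0.1093] [3.13  0.017 3.105] [-0.001  0.001  0.001  0.     0.001  0.001] 0.061
```

A steady downward force of about 4.2 N means the middle tin is the full one. I'll take it to the mat.

Call:
apply_moves(increments=[0,0,0.02,0,0,0,0,0,0.03,0,0,0,0,0,0.03,0,0,0,0,0,0.02,0,0,0,-0.003,-0.02,0,0,0,0,-0.006,-0.03,0,0,0,0,-0.006,-0.03,0,0,0,0,-0.006,-0.03,0,0,0,0,-0.006,-0.03,0,0,0,0,-0.004,-0.02,0,0,0,0,-0.003,-0.015,0,0,0,0,0,-0.005,0,0,0,0,0,0,0,0,0,0,0,0,0,0,0,0,0,0,0,0,0,0])

```text
t: 7.78
eef_pos: [0.4843, -0.0265, 0.2098]
ee_rot: [3.134, 0.011, 3.107]
force: [1.1, -0.9, -4.6]
width: 0.0605
```

Run:
```python
from h import *
s=arm.get_state();m,T=wpose(); im=optics.grab_frame("wrist"); cv2.imwrite("pics/w2.png",im[:,:,::-1])
print(s["eef_pos"],s["ee_rot"],s["force"])
print([(d["point"],wray(m,T,d["point"],0.0),d["conf"]) for d in finder.landmark_of("wrist","cradle")])
```

```text
[ 0.48426161 -0.02651238  0.20975938] [3.13421777 0.01071066 3.10652735] [ 1.07211088 -0.85715345 -4.55374049]
[]
```

View pics/w2.png

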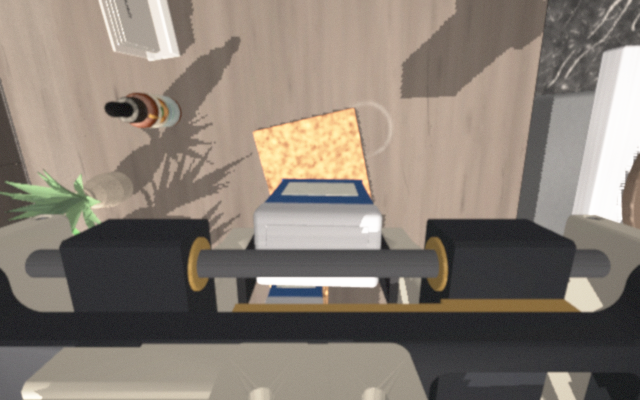

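The wrist view shows the tin held at (318,230), with the mat beyond it at (315,155) and the bottle well clear at (140,110). I'll lower it.

Call:
apply_moves(increments=[0.004,0,-0.01,0,0,0,0.002,0,-0.03,0,0,0,0,0,-0.03,0,0,0,0,0,-0.02,0,0,0,0,0,-0.015,0,0,0,0,0,-0.01,0,0,0,0,0,0,0,0,0,0,0,0,0,0,0])

```text
t: 8.55
eef_pos: [0.4936, -0.0215, 0.0868]
ee_rot: [3.134, 0.014, 3.115]
force: [0.6, 0.5, -3.6]
width: 0.06
```

Call:
apply_moves(increments=[0,-0.002,-0.005,0,0,0,0,0,-0.003,0,0,0,0,0,-0.002,0,0,0,0,0,0,0,0,0,0,0,0,0,0,0])

```text
t: 8.97
eef_pos: [0.496, -0.0224, 0.0778]
ee_rot: [3.133, 0.018, 3.117]
force: [0.4, -0.4, -3.6]
width: 0.0603
```

Call:
apply_moves(increments=[0,0,-0.0015,0,0,0,0,0,-0.0015,0,0,0,0,0,0,0,0,0])

```text
t: 9.22
eef_pos: [0.496, -0.022, 0.0771]
ee_rot: [3.132, 0.019, 3.117]
force: [0.3, 0.0, -3.8]
width: 0.0607
```

Call:
apply_moves(increments=[0,0,-0.003,0,0,0,0,0,-0.002,0,0,0,0,0,-0.002,0,0,0])

```text
t: 9.47
eef_pos: [0.4955, -0.0213, 0.075]
ee_rot: [3.132, 0.02, 3.119]
force: [-11.7, 3.2, 28.8]
width: 0.0601
```

Call:
apply_moves(increments=[0,0,0.001,0,0,0,0,0,0,0,0,0])

```text
t: 9.63
eef_pos: [0.496, -0.0211, 0.0773]
ee_rot: [3.131, 0.022, 3.119]
force: [-0.6, 0.4, -4.2]
width: 0.0604
```

Call:
apply_moves(increments=[0,0,-0.002,0,0,0,0,0,-0.0015,0,0,0])

```text
t: 9.8
eef_pos: [0.4972, -0.0207, 0.0749]
ee_rot: [3.13, 0.025, 3.12]
force: [-9.4, 6.0, 27.1]
width: 0.06
```

Call:
apply_moves(increments=[0,0,0,0,0,0,0,0,0,0,0,0,0,0,0,0,0,0,0,0,0,0,0,0,0,0,0,0,0,0], hand=0.15)

```text
t: 10.22
eef_pos: [0.4993, -0.0206, 0.075]
ee_rot: [3.13, 0.028, 3.12]
force: [0.4, -0.7, -0.9]
width: 0.0742
```

Call:
apply_moves(increments=[0,0,0.005,0,0,0,0,0,0.02,0,0,0,0,0,0.03,0,0,0,0,0.01,0.04,0,0,0,0,0.02,0.04,0,0,0,0,0.02,0.02,0,0,0,0,0,0,0,0,0,0,0,0,0,0,0], hand=0)

```text
t: 10.88
eef_pos: [0.4961, 0.0285, 0.2363]
ee_rot: [3.131, 0.024, 3.118]
force: [0.3, -0.6, -1.8]
width: 0.0875
```

```bash
cat >> h.py <<'E'
def delta(pos,yaw):
    s=arm.get_state(); R=Ro.from_euler("xyz",s["ee_rot"]); D=Ro.from_euler("xyz",[np.pi,0,yaw])
    print("pos",s["eef_pos"].round(4),"rot",s["ee_rot"].round(3),"t",s["t"],"F",s["force"].round(1)); print("delta",(np.array(pos)-s["eef_pos"]).round(4),"rotvec",(D*R.inv()).as_rotvec().round(4))
E
python3 - <<'E'
from h import *
m,T=wpose(); im=optics.grab_frame("wrist"); cv2.imwrite("pics/w3.png",im[:,:,::-1]); im=im.astype(int)
sub=np.zeros(im.shape[:2],bool); sub[60:260,200:420]=1
print("lid wrist"); rects((im.min(2)>185)&sub,lambda p:wray(m,T,p,0.092))
it=optics.grab_frame("top").astype(int); cv2.imwrite("pics/top2.png",cv2.resize(it[150:270,200:460,::-1].astype(np.uint8),None,fx=3,fy=3))
s=np.zeros(im.shape[:2],bool); s[180:250,232:362]=1
print("lids top"); rects((it.min(2)>170)&s,lambda p:ray("top",p,0.092))
s[:]=0; s[200:260,395:440]=1; print("cradle top");rects((it[:,:,0]-it[:,:,2]>90)&s,lambda p:ray("top",p,0.08),30)
delta([0.49,0,0.3],np.pi)
print([(d["point"],ray("top",d["point"],0.0),d["conf"]) for d in finder.landmark_of("top","cradle")])
E
```

```text
lid wrist
px [304. 247.] ctr 515.4 90.0 wh 5.7 59.3 ang 89.2
px [318. 131.] ctr 497.5 -28.0 wh 38.2 60.3 ang 88.6
lids top
px [329. 215.] ctr 497.7 -26.5 wh 61.1 38.6 ang 0.2
cradle top
px [420. 227.] ctr 462.5 -282.2 wh 68.4 86.8 ang 82.7
pos [0.4958 0.0278 0.2351] rot [3.132 0.022 3.117] t 10.9833 F [-0.4  0.6 -0.3]
delta [-0.0058 -0.0278  0.0649] rotvec [-0.0091  0.0225  0.0246]
[([417.7, 230.3], array([ 0.45988313, -0.29162824,  0.        ]), 0.73)]
```

View pics/top2.png

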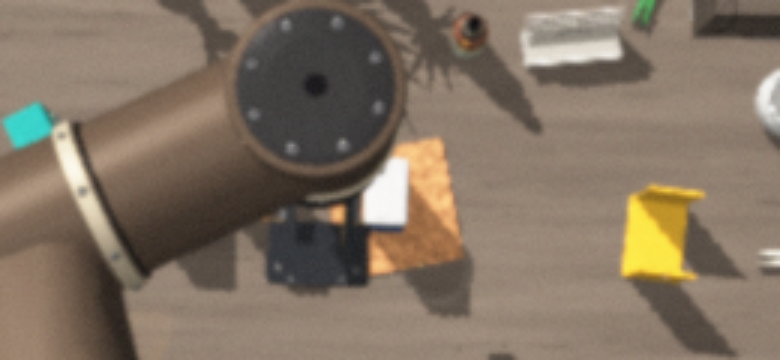

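The tin stands upright on the mat, with its lid at (384,193) in the crop. The cradle is at (658,235), with its plates at the far and near ends, so its x lies roughly along world x. I'll turn the hand a quarter and look closely at the cradle before regrasping.

Call:
apply_moves(increments=[0,-0.02,0.02,-0.009,0.022,0,0.002,-0.025,0.01,0,0,-0.12,0.002,-0.025,0.005,0,0,-0.12,0.002,-0.025,0,0,0,-0.12,0.002,-0.025,0,0,0,-0.12,0,-0.025,0,0,0,-0.12,0,-0.025,0,0,0,-0.12,0,-0.025,0,0,0,-0.12,0,-0.025,0,0,0,-0.12,0,-0.025,0,0,0,-0.12,0,-0.025,0,0,0,-0.12,0,-0.025,0,0,0,-0.12,0,-0.02,0,0,0,-0.12,0,-0.01,0,0,0,-0.1,0,0,0,0,0,0,0,0,0,0,0,0])

```text
t: 12.37
eef_pos: [0.4865, -0.3212, 0.242]
ee_rot: [-3.103, -0.032, 1.505]
force: [-1.2, 0.6, -0.1]
width: 0.0874
```

Run:
```python
from h import *
m,T=wpose(); im=optics.grab_frame("wrist"); cv2.imwrite("pics/w4.png",im[:,:,::-1]); im=im.astype(int)
print([(d["point"],wray(m,T,d["point"],0.0).round(4),d["conf"]) for d in finder.landmark_of("wrist","cradle")])
it=optics.grab_frame("top").astype(int)
s=np.zeros(im.shape[:2],bool); s[180:250,232:362]=1
print("lids top"); rects((it.min(2)>170)&s,lambda p:ray("top",p,0.092))
delta([0.4975,-0.027,0.2],np.pi/2-0.015)
```

```text
[([331.4, 161.7], array([ 0.4642, -0.2947,  0.    ]), 0.82)]
lids top
px [328. 213.] ctr 497.7 -26.5 wh 61.0 38.7 ang 0.5
px [279. 206.] ctr 515.7 108.3 wh 40.3 62.6 ang 87.9
px [246. 204.] ctr 520.1 201.5 wh 40.2 62.2 ang 87.6
pos [ 0.4872 -0.32    0.2431] rot [-3.105 -0.031  1.508] t 12.5167 F [-0.1  0.7 -0.5]
delta [ 0.0103  0.293  -0.0431] rotvec [-0.0328 -0.0355  0.0472]
```

View pics/w4.png

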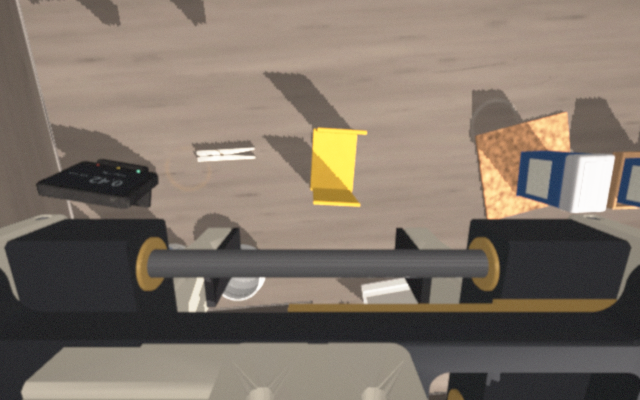

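The cradle shows at (335,167), with its plates at rows 131 and 203. Its open sides face left and right, along world ±y. I'll fit a small model to the yellow mask in the wrist and top views.

```bash
cat >> h.py <<'E'
from scipy.optimize import minimize
def fitcradle(views,x0):
    B=[(0,0,.002,.04,.028,.002),(-.038,0,.04,.002,.025,.04),(.038,0,.04,.002,.025,.04)]
    S=4
    def sil(p,f,shape):
        M=np.zeros((shape[0]*S,shape[1]*S),np.uint8); c,s=np.cos(p[2]),np.sin(p[2])
        for b in B:
            Q=[]
            for i in(-1,1):
                for j in(-1,1):
                    for k in(-1,1):
                        X,Y,Z=b[0]+i*b[3],b[1]+j*b[4],b[2]+k*b[5]; Q.append(f(np.array([p[0]+c*X-s*Y,p[1]+s*X+c*Y,Z])))
            cv2.fillConvexPoly(M,cv2.convexHull(np.round((np.array(Q)+.5)*S).astype(np.int32)),1)
        return cv2.resize(M.astype(np.float32),shape[::-1],interpolation=cv2.INTER_AREA)
    def cost(q):
        p=[q[0]/1000,q[1]/1000,q[2]/50]; r=0
        for mask,f in views:
            A=sil(p,f,mask.shape); r+=np.abs(A-mask).sum()/mask.sum()
        return r
    r=minimize(cost,[x0[0]*1000,x0[1]*1000,0],method="Nelder-Mead",options=dict(initial_simplex=np.array([[0,0,0],[6,0,0],[0,6,0],[0,0,5]])+[x0[0]*1000,x0[1]*1000,0]))
    print("cradle",(r.x[:2]/1000).round(4),"yaw",round(r.x[2]/50,4),"cost",round(r.fun,3))
def yellow(im,box):
    h=cv2.cvtColor(im,cv2.COLOR_RGB2HSV); M=((h[:,:,0]>19)&(h[:,:,0]<34)&(h[:,:,1]>170)&(h[:,:,2]>70)).astype(np.float32)
    K=np.zeros_like(M); l,t,r,b=box; K[t:b,l:r]=M[t:b,l:r]; print("mask",int(K.sum())); return K
E
python3 - <<'E'
from h import *
m,T=wpose(); w=optics.grab_frame("wrist"); t=optics.grab_frame("top")
W=(yellow(w,(290,110,380,220)),lambda p:wproj(m,T,p)); U=(yellow(t,(395,200,445,255)),lambda p:proj("top",p))
fitcradle([W],(.463,-.294)); fitcradle([U],(.463,-.294)); fitcradle([W,U],(.463,-.294))
E
```

```text
mask 1319
mask 2
cradle [ 0.4654 -0.2981] yaw 0.0199 cost 1.545
cradle [ 0.4487 -0.2988] yaw 0.2958 cost 292.25Traceback (most recent call last):
  File "<stdin>", line 4, in <module>
  File "h.py", line 46, in fitcradle
    r=minimize(cost,[x0[0]*1000,x0[1]*1000,0],method="Nelder-Mead",options=dict(initial_simplex=np.array([[0,0,0],[6,0,0],[0,6,0],[0,0,5]])+[x0[0]*1000,x0[1]*1000,0]))
    res = _minimize_neldermead(fun, x0, args, callback, bounds=bounds,
                               **options)
    fxcc = func(xcc)
    fx = function(np.copy(x), *(wrapper_args + args))
  File "h.py", line 44, in cost
    A=sil(p,f,mask.shape); r+=np.abs(A-mask).sum()/mask.sum()
  File "h.py", line 38, in sil
    X,Y,Z=b[0]+i*b[3],b[1]+j*b[4],b[2]+k*b[5]; Q.append(f(np.array([p[0]+c*X-s*Y,p[1]+s*X+c*Y,Z])))
                                                        ~^^^^^^^^^^^^^^^^^^^^^^^^^^^^^^^^^^^^^^^^^
  File "<stdin>", line 3, in <lambda>
  File "h.py", line 8, in proj
    m=optics.camera_model(cam); c=np.array(m["world_to_cam"])@np.r_[p,1]
ValueError: time passes only in moves, steps and waits
```

Run:
```python
from h import *
import h
m,T=wpose(); w=optics.grab_frame("wrist"); hs=cv2.cvtColor(w,cv2.COLOR_RGB2HSV)
for p in((335,150),(325,180),(345,185),(335,204),(300,170)): print(p,w[p[1],p[0]],hs[p[1],p[0]])
M=np.zeros(w.shape[:2],np.float32); b=(slice(115,218),slice(295,378)); M[b]=(hs[b][:,:,1]>140); M=cv2.medianBlur(M,3); print(M.sum(),np.argwhere(M).min(0),np.argwhere(M).max(0))
fitcradle([(M,lambda p:wproj(m,T,p))],(.463,-.294))
delta([0.4975,-0.027,0.2],np.pi/2-0.015)
```

```text
(335, 150) [255 244  96] [ 28 159 255]
(325, 180) [215 167  61] [ 21 183 215]
(345, 185) [248 216  78] [ 24 175 248]
(335, 204) [195 166 129] [ 17  86 195]
(300, 170) [112 101  91] [ 14  48 112]
3261.0 [126 309] [203 364]
cradle [ 0.4625 -0.2935] yaw -0.1312 cost 0.034
pos [ 0.4879 -0.3198  0.2441] rot [-3.107 -0.031  1.508] t 12.6667 F [0.3 0.5 0.4]
delta [ 0.0096  0.2928 -0.0441] rotvec [-0.0321 -0.0335  0.0471]
```

Call:
apply_moves(increments=[0.001,0.02,0,-0.02,-0.02,0.04,0.001,0.03,0,-0.012,-0.014,0.01,0.001,0.035,0,0,0,0,0.001,0.04,0,0,0,0,0.001,0.04,0,0,0,0,0.001,0.04,0,0,0,0,0.001,0.035,0,0,0,0,0.001,0.025,0,0,0,0,0.001,0.015,0,0,0,0,0.001,0.01,0,0,0,0,0,0,0,0,0,0,0,0,0,0,0,0])

```text
t: 13.67
eef_pos: [0.4966, -0.0105, 0.2489]
ee_rot: [3.128, -0.001, 1.583]
force: [-0.1, -0.5, 0.2]
width: 0.0877
```

Run:
```python
from h import *
delta([0.4975,-0.027,0.13],np.pi/2-0.015)
```

```text
pos [ 0.4966 -0.0105  0.2489] rot [ 3.128e+00 -1.000e-03  1.583e+00] t 13.6667 F [-0.1 -0.5  0.2]
delta [ 0.0009 -0.0165 -0.1189] rotvec [-0.001   0.0141 -0.0268]
```

Call:
apply_moves(increments=[0,-0.008,-0.02,0,0.014,-0.026,0.001,-0.008,-0.03,0,0,0,0,0,-0.03,0,0,0,0,0,-0.02,0,0,0,0,0,-0.008,0,0,0,0,0,0,0,0,0])

```text
t: 14.17
eef_pos: [0.4985, -0.0287, 0.1409]
ee_rot: [3.133, -0.003, 1.559]
force: [-0.4, -0.5, -0.3]
width: 0.0875
```

Run:
```python
from h import *
delta([0.4975,-0.027,0.07],np.pi/2-0.015)
```

```text
pos [ 0.4985 -0.0287  0.1409] rot [ 3.133e+00 -3.000e-03  1.559e+00] t 14.1667 F [-0.4 -0.5 -0.3]
delta [-0.001   0.0017 -0.0709] rotvec [-0.0029  0.0085 -0.0034]
```

Call:
apply_moves(increments=[-0.001,0.001,-0.01,-0.003,0.008,0,0,0,-0.02,0,0,0,0,0,-0.02,0,0,0,0,0,-0.01,0,0,0,0,0,-0.006,0,0,0,0,0,0,0,0,0])

```text
t: 14.67
eef_pos: [0.5019, -0.0275, 0.0772]
ee_rot: [3.133, -0.001, 1.56]
force: [0.7, -0.1, 0.3]
width: 0.0874
```

Run:
```python
from h import *
delta([0.4975,-0.027,0.068],np.pi/2-0.015)
```

```text
pos [ 0.5019 -0.0275  0.0772] rot [ 3.133e+00 -1.000e-03  1.560e+00] t 14.6667 F [ 0.7 -0.1  0.3]
delta [-0.0044  0.0005 -0.0092] rotvec [-0.0009  0.0087 -0.0043]
```

Call:
apply_moves(increments=[-0.006,0,-0.008,0,0.009,0,-0.002,0,-0.004,0,0.005,0,0,0,0,0,0,0])

```text
t: 14.92
eef_pos: [0.4949, -0.027, 0.0662]
ee_rot: [-3.138, -0.002, 1.561]
force: [-0.4, 0.3, 0.8]
width: 0.0874
```

Run:
```python
from h import *
delta([0.4975,-0.027,0.068],np.pi/2-0.015)
```

```text
pos [ 0.4949 -0.027   0.0662] rot [-3.138e+00 -2.000e-03  1.561e+00] t 14.9167 F [-0.4  0.3  0.8]
delta [ 0.0026 -0.      0.0018] rotvec [-0.0017 -0.0035 -0.0049]
```

Well centred, so I'll close.

Call:
apply_moves(increments=[0.002,0,0,0,0,0,0,0,0,0,0,0,0,0,0,0,0,0,0,0,0,0,0,0,0,0,0,0,0,0,0,0,0,0,0,0,0,0,0,0,0,0,0,0,0,0,0,0,0,0,0,0,0,0], hand=1, force=25)

```text
t: 15.67
eef_pos: [0.4985, -0.0266, 0.0683]
ee_rot: [3.141, -0.003, 1.561]
force: [1.0, -1.0, -1.2]
width: 0.0378
```

Run:
```python
from h import *
print(arm.get_state()["width"]);delta([0.4975,-0.027,0.068],np.pi/2-0.015)
```

```text
0.03784465201444282
pos [ 0.4985 -0.0266  0.0683] rot [ 3.141e+00 -3.000e-03  1.561e+00] t 15.6667 F [ 1.  -1.  -1.2]
delta [-0.001  -0.0004 -0.0003] rotvec [-0.0025  0.0001 -0.0055]
```

Call:
apply_moves(increments=[0,0,0.01,0,0,0,0,0,0.03,0,0,0,0,0,0.04,0,0,0,0,0,0.03,0,0,0,0,0,0.01,0,0,0,-0.003,-0.02,0,0,0,-0.02,-0.005,-0.03,0,0,0,-0.02,-0.005,-0.03,0,0,0,-0.02,-0.005,-0.035,0,0,0,-0.02,-0.005,-0.035,0,0,0,-0.02,-0.004,-0.035,0,0,0,-0.02,-0.003,-0.03,0,0,0,0,-0.003,-0.025,0,0,0,0,-0.002,-0.015,0,0,0,0,0,-0.01,0,0,0,0,0,0,0,0,0,0,0,0,0,0,0,0])

```text
t: 17.08
eef_pos: [0.4496, -0.3016, 0.1977]
ee_rot: [-3.129, -0.006, 1.435]
force: [-0.2, 1.1, -3.2]
width: 0.0379
```

Run:
```python
from h import *
print(arm.get_state()["width"]);delta([0.4635,-0.2935,0.16],np.pi/2-0.131)
```

```text
0.03785421356233821
pos [ 0.4496 -0.3016  0.1977] rot [-3.129 -0.006  1.435] t 17.0833 F [-0.2  1.1 -3.2]
delta [ 0.0139  0.0081 -0.0377] rotvec [-0.0078 -0.0115  0.0049]
```

Call:
apply_moves(increments=[0.008,0.005,-0.01,-0.008,-0.011,0.004,0.006,0.003,-0.015,0,0,0,0,0,-0.008,0,0,0,0,0,0,0,0,0,0,0,0,0,0,0])

```text
t: 17.5
eef_pos: [0.4641, -0.2898, 0.1646]
ee_rot: [-3.141, -0.0, 1.442]
force: [-0.0, -0.2, -2.5]
width: 0.0383
```

Run:
```python
from h import *
m,T=wpose(); im=optics.grab_frame("wrist"); cv2.imwrite("pics/w5.png",im[:,:,::-1]); t=optics.grab_frame("side"); cv2.imwrite("pics/s5.png",cv2.resize(t[200:320,330:490,::-1],None,fx=4,fy=4,interpolation=cv2.INTER_CUBIC))
cv2.imwrite("pics/both5.png",np.hstack([cv2.resize(im[100:250,200:440,::-1],(480,300)),cv2.resize(t[215:305,350:440,::-1],(300,300))]))
delta([0.4635,-0.2935,0.14],np.pi/2-0.131)
```

```text
pos [ 0.4642 -0.2901  0.165 ] rot [ 3.141 -0.     1.441] t 17.6 F [-0.4  0.1 -4.4]
delta [-0.0007 -0.0034 -0.025 ] rotvec [-0.0004  0.0006 -0.0015]
```

View pics/both5.png

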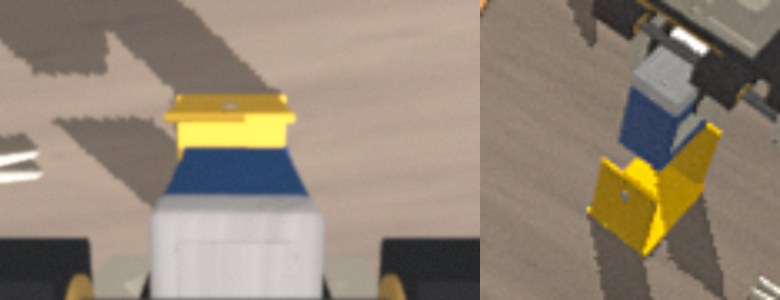

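The tin hangs upright above the cradle, aligned between the near and far plates in both views. I'll lower it in checked stages.

Call:
apply_moves(increments=[-0.001,-0.003,-0.005,0,0,0,0,0,-0.01,0,0,0,-0.0005,0,-0.008,0,0,0,0,0,-0.003,0,0,0,0,0,0,0,0,0])

```text
t: 18.02
eef_pos: [0.4629, -0.2938, 0.1383]
ee_rot: [3.138, -0.0, 1.441]
force: [0.2, 0.1, -4.0]
width: 0.0381
```

Run:
```python
from h import *
delta([0.4635,-0.2935,0.0683],np.pi/2-0.131)
```

```text
pos [ 0.4629 -0.2938  0.1383] rot [ 3.138 -0.     1.441] t 18.0167 F [ 0.2  0.1 -4. ]
delta [ 0.0006  0.0003 -0.07  ] rotvec [ 0.0004  0.0036 -0.0013]
```

Call:
apply_moves(increments=[0,0,-0.008,0,0.004,0,-0.0005,0,-0.012,0,0,0,-0.0005,0,-0.01,0,0,0,0,0,-0.005,0,0,0,0,0,0,0,0,0])

```text
t: 18.43
eef_pos: [0.4617, -0.2942, 0.1001]
ee_rot: [-3.14, 0.001, 1.441]
force: [-0.2, 0.4, -4.2]
width: 0.038
```

Run:
```python
from h import *
delta([0.4635,-0.2935,0.0683],np.pi/2-0.131)
```

```text
pos [ 0.4617 -0.2942  0.1001] rot [-3.140e+00  1.000e-03  1.441e+00] t 18.4333 F [-0.2  0.4 -4.2]
delta [ 0.0018  0.0007 -0.0318] rotvec [ 0.0007 -0.0014 -0.0009]
```

Call:
apply_moves(increments=[0.001,0.0005,-0.006,0,0,0,0,0,-0.009,0,0,0,0,0,-0.006,0,0,0,0,0,-0.003,0,0,0,0,0,0,0,0,0])

```text
t: 18.85
eef_pos: [0.4634, -0.2939, 0.0739]
ee_rot: [-3.141, 0.001, 1.441]
force: [0.5, -0.7, -3.7]
width: 0.0377
```

Run:
```python
from h import *
delta([0.4635,-0.2935,0.0683],np.pi/2-0.131)
```

```text
pos [ 0.4634 -0.2939  0.0739] rot [-3.141e+00  1.000e-03  1.441e+00] t 18.85 F [ 0.5 -0.7 -3.7]
delta [ 0.0001  0.0004 -0.0056] rotvec [ 0.0011 -0.0011 -0.0012]
```

Call:
apply_moves(increments=[0,0,-0.003,0,0,0,0,0,-0.002,0,0,0,0,0,0,0,0,0])

```text
t: 19.1
eef_pos: [0.4637, -0.294, 0.0686]
ee_rot: [-3.141, 0.001, 1.441]
force: [0.3, 0.5, -5.2]
width: 0.0377
```

Call:
apply_moves(increments=[0,0,-0.001,0,0,0,0,0,0,0,0,0])

```text
t: 19.27
eef_pos: [0.464, -0.2942, 0.0689]
ee_rot: [3.141, 0.002, 1.442]
force: [-0.7, -0.1, -3.8]
width: 0.0379
```

Call:
apply_moves(increments=[0,0,-0.0015,0,0,0,0,0,-0.001,0,0,0])

```text
t: 19.43
eef_pos: [0.4646, -0.2946, 0.0684]
ee_rot: [3.14, 0.003, 1.443]
force: [-4.9, 4.2, 10.5]
width: 0.038
```

Contact, so I'll open partway: the fingers have about 9 mm each side, and nothing stands beside them.

Call:
apply_moves(increments=[0,0,0,0,0,0,0,0,0,0,0,0,0,0,0,0,0,0,0,0,0,0,0,0,0,0,0,0,0,0,0,0,0,0,0,0], hand=0.2)

```text
t: 19.93
eef_pos: [0.4671, -0.2955, 0.0706]
ee_rot: [3.134, 0.004, 1.444]
force: [0.9, -0.5, -0.4]
width: 0.0688
```

Call:
apply_moves(increments=[0,0,0.01,0,0,0,0,0,0.03,0,0,0,0,0,0.04,0,0,0,0,0,0.04,0,0,0,0,0,0.04,0,0,0,0,0.03,0.02,0,0,0,0,0.04,0,0,0,0,0,0.04,0,0,0,0,0,0.03,0,0,0,0,0,0,0,0,0,0,0,0,0,0,0,0])

```text
t: 20.85
eef_pos: [0.4632, -0.151, 0.2674]
ee_rot: [3.13, 0.003, 1.44]
force: [-0.1, -1.3, 1.1]
width: 0.07
```

Run:
```python
from h import *
t=optics.grab_frame("top"); s=optics.grab_frame("side")
cv2.imwrite("pics/end.png",np.hstack([cv2.resize(t[190:260,200:460,::-1],(520,140)).repeat(1,0) if 0 else cv2.resize(t[180:260,370:460,::-1],(400,356)),cv2.resize(s[215:305,350:450,::-1],(396,356))]))
cv2.imwrite("pics/end_side.png",s[:,:,::-1])
st=arm.get_state(); print(st["t"],st["eef_pos"],st["force"],st["width"])
for c in("top","side"): print(c,optics.grab_frame(c) is None,[(np.round(d["box"]).tolist(),round(d["conf"],2)) for d in finder.find_in(c,"tin_a")])
```

```text
20.95 [ 0.46321187 -0.15208571  0.26694035] [-0.04390411 -0.23444121  0.77023623] 0.07004298727587714
top False [([199.0, 184.0, 223.0, 214.0], 0.64), ([448.0, 173.0, 479.0, 196.0], 0.25)]
side False [([256.0, 152.0, 285.0, 183.0], 0.96), ([245.0, 138.0, 263.0, 172.0], 0.87), ([392.0, 250.0, 418.0, 283.0], 0.8), ([280.0, 163.0, 307.0, 201.0], 0.61), ([434.0, 297.0, 463.0, 319.0], 0.4)]
```

View pics/end.png

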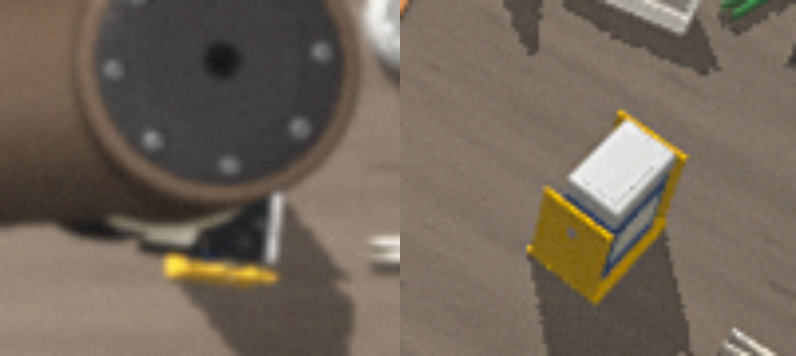

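View pics/end_side.png

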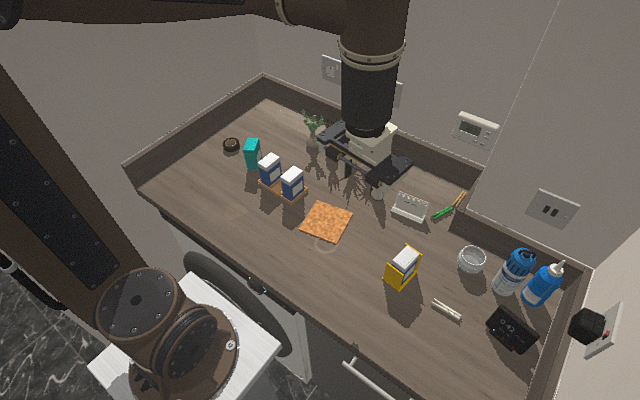

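The tin stands upright between the two yellow plates at (403,265). The two empty tins are upright in the rack at (270,168) and (292,183), and the other things look undisturbed. I'll hand in.

```bash
python3 -c "
from station import arm; print(arm.job_done())"
```

```text
the job is handed in; nothing more can be done
None
```

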